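# Crank the emergency charger at a steady speed and park its flywheel

## Task

The power is out: take the crank handle of the hand charger and turn it clockwise (seen from above) until the flywheel itself runs at about 20 turns a minute, keep the flywheel between 17 and 23 turns a minute for a good six seconds, never letting it go over 30, then bring it to a stop with its brass stud at the fixed pointer and let go of the crank. The crank drives the wheel only through a slipping magnetic coupling, so watch the wheel, not the crank; touch only the crank and its handle, never the wheel or stud, and leave the other things on the counter and shelf where they are.

Things in the scene. Friction and masses are not known exactly. Their poses are not given: they have to be found in the camera images.
- flywheel (a joint): turn of the steel flywheel (disc, radius 110 mm, top 95 mm above the counter, upright axle), rad: 0 with its stud at the pointer, grows clockwise seen from above, counts on past full turns. Nominal inertia 0.0124 kg m2 (hidden mass 0.7 to 1.35 of this), drag 0.002 N m per rad/s plus a dry 0.010 N m from a felt shoe on the rim (hidden, 0.35 to 2.2 of it)
- crank (a joint): turn of the crank relative to the flywheel, rad, clockwise from above (0: arm over the stud); no stops. Crank's own turn = flywheel + crank. The coupling drags the wheel with nominally 0.010 N m per rad/s of the crank's lead in speed, and brakes it alike when the crank is slower: with the crank held still the wheel slows with a time constant of about 1 s
- axle (a point): fixed point on the axle of wheel and crank, 95 mm above the counter; axes of the charger: z up, x towards the pointer. The charger is a fixed grey housing, 290 (x) by 250 (y) mm, 60 mm high, under the wheel; above the wheel a coupling drum (radius 45 mm, up to 125 mm), crank hub (radius 24 mm) and arm (up to 149 mm above the counter)
- grip (a point): middle of the crank handle, where to take it, 185 mm above the counter, 70 mm from the axle: an upright black plastic sleeve, 30 mm in diameter, from 148 to 211 mm above the counter, that spins freely on its pin, so the gripper need not turn with the crank
- stud (a point): middle of the brass stud, an upright round 30 mm button, 20 mm high (top 115 mm above the counter), on the flywheel 74 mm from the axle
- pointer (a point): where the middle of the stud belongs when the wheel is parked: fixed point 74 mm from the axle, right in front of the fixed steel pointer (a post at the +x edge of the housing 131 mm from the axle, up to 135 mm above the counter, with a short tip reaching over the wheel's rim); the like post at the -x edge holds the felt shoe
- key_tray: grey silicone key tray, 150 x 110 x 22 mm, with a ring of keys in it; origin at the centre of its underside; leave it alone
- tyre_gauge: black aluminium tyre gauge, a 160 mm long bar with a round 48 mm dial, 19 mm high; origin at the centre of its underside; leave it alone
- phone: black phone lying flat, 150 x 72 x 9 mm; origin at the centre of its underside; leave it alone
- torch: small pocket torch lying down, 115 mm long, 44 mm high; origin at the centre of its underside; leave it alone
- lunch_box: purple plastic lunch box with clip-on lid, 176 x 130 x 62 mm, on the glass shelf (130 mm high); origin at the centre of its underside; leave it alone
- cat_holder: white ceramic cat-shaped incense holder, 72 mm wide, 116 mm high, on the glass shelf; origin at the centre of its underside; leave it alone

How it is judged:
By the outcome, as a careful person would: the job done as asked, in the order asked, and still so for the second after the job is handed in, with the robot touching nothing.
It also fails if it takes over 61 s, if anything falls off the work surface, if the arm or the gripper's body presses on something with over 40 N, if the wrist force passes 120 N, or if a joint passes its speed limit or range.

## Robot

A 6-joint arm with a two-finger parallel gripper is mounted at the origin on the work surface. World frame = base frame: x ahead of the robot, y to its left, z up, the work surface at z = 0. Lengths are in m, angles in rad, forces in N, time in s.
With the tool pointing down it reaches from about 0.375 to 0.925 m from the base axis. Payload 5.7 kg.
Tool frame: the origin (TCP) lies between the finger pads; the fingertips stand 11 mm ahead of it and the grasp point (between the pads) lies 8 mm behind it; z points along the fingers, y is the line along which they close (so a half turn about z gives the same grasp; the last joint's range is limited). The gripper opens to 85 mm and grips with 20 to 120 N. Pads are 22 mm wide; open, the fingers measure 114 mm over their backs; the gripper's body (76 mm by 85 mm) begins 54 mm behind the grasp point. The pads swing forward as they close: fully open they stand 13 mm farther back than shut.
Start: joints at [-1.239, 0.359, 1.51, -0, 1.272, -0.115], TCP at [0.259, -0.541, 0.242] pointing down, gripper open.
Joint ranges: [-2.97, 2.97], [-1.01, 2.36], [0.21, 2.38], [-0.96, 4.11], [0.2, 2.71], [-2.98, 2.98]. Speed limits (rad/s): [2.39, 2.39, 3.14, 3.14, 3.14, 3.14].

## Interface

Orientations are given as a 3x3 rotation matrix whose columns are the frame's x, y, z axes.
In Python, from plant import ctrl gives the robot as it stands. The module is installed in compiled form; this text tells all that it offers.
- The arm moves only by the shell command python3 -m pendant 'ROWS' [FORCE]. ROWS is JSON, a list of rows, each a list of 7 numbers: the turn, a rotation vector about the tool's x, y, z in degrees, then the shift along the tool's x, y, z in cm, then the closure, from 0 (fully open) to 1 (shut). A call has 1 to 20 rows; each row is the pose to reach, as a shift and turn from the pose commanded when the call began, along the tool's axes at that moment; what a row does not reach only later rows make up. A row lasts 1/10 s, in which the tool goes at most 50 mm and 8.59 degrees, less where a joint would pass 70% of its speed; a pose out of reach is approached as far as the arm can. A call with a gripper value outside its range is refused whole. The fingers move at their own pace and stop on an object; FORCE is the grip in N (left out, the last holds). Time passes only in rows, so rows that repeat a pose let the fingers close. It gives the time, the measured TCP pose, the force, the opening and the grip force at its end, in the units of the state.
- ctrl.get_state(): the state, without advancing time (a new reading comes with each control period).
- ctrl.capture(name): name is "scene" or "top"; returns (picture, depth): 420x560x3 uint8, blue, green, red; 420x560 float32, m along the optical axis (not along the pixel's ray), 0 where there is no reading.
- ctrl.camera_info(name): a dict with "camera_matrix" (3x3 intrinsics, pixels), "D" ([k1, k2, p1, p2, k3] as OpenCV has them; the pictures are not rectified), "rvec" (rotation vector, rad) and "tvec" (3), from world to camera coordinates, as OpenCV has them. Camera axes: x right, y down, z forward; pixel columns grow to the right and rows downward; lengths in m; the calibration is good to about 2 mm. A picture is of the moment at which its call begins. camera_info takes no time and is no camera call.
- ctrl.close_job(): hands the job in; it is judged then, once.
The state is a dict: "time": time; "q": joint angles; "dq": joint speeds; "joint_torque": joint torques, N m; "eef_pos": TCP position; "eef_rot": TCP orientation; "ft_force": force on the tool from outside, world axes, zero at the start; "torque": the same for the moment, N m; "opening": opening from 0.0 (shut) to 1.0 (fully open); "finger_force": force on a finger pad.
Only numpy, scipy, OpenCV 4.12 (cv2) and the standard library are available. Lean on these libraries where they do the work, as an engineer would, in place of code of your own. Each camera call takes 0.05 s, during which the arm holds its last target. There are 200 camera calls.

## Working session

There is one attempt and no reset: what is moved stays moved. The work goes in short steps, Python scripts to look and compute and a shell command to move; the robot and the scene stay as the last step left them, time stands still between calls to the robot, and variables do not carry over. Pictures are saved under pics/ and viewed, at most 10 in all, crops included, and the job is handed in when it is done.

```bash
mkdir -p pics; python3 - <<'E'
from plant import ctrl
import cv2,numpy as np
s=ctrl.get_state();print(s['time'],s['eef_pos'],s['eef_rot'],s['opening'])
for n in("scene","top"):
    p,d=ctrl.capture(n);cv2.imwrite(f'pics/{n}0.png',p);np.save(f'{n}0.npy',d)
    i=ctrl.camera_info(n);R=cv2.Rodrigues(np.array(i['rvec']))[0];print(n,i['camera_matrix'],i['D'],-R.T@np.array(i['tvec']).ravel(),R)
E
```

```text
0.0 [ 0.25901828 -0.54046203  0.24146539] [[ 9.01813909e-01  4.32124121e-01 -6.46050624e-04]
 [ 4.32124574e-01 -9.01812276e-01  1.72357374e-03]
 [ 1.62181404e-04 -1.83351712e-03 -9.99998306e-01]] 1.0003687568633137
scene [[423.80244909   0.         275.41110837]
 [  0.         423.80244909 204.86711159]
 [  0.           0.           1.        ]] [0.01166639 0.         0.         0.         0.        ] [1.11283489 0.62948908 0.89729575] [[-0.72680609  0.68655367  0.01992394]
 [ 0.44410348  0.49187399 -0.74888723]
 [-0.52395134 -0.53544751 -0.66239788]]
top [[523.79975084   0.         277.12644926]
 [  0.         523.79975084 211.1777062 ]
 [  0.           0.           1.        ]] [0.05934988 0.         0.         0.         0.        ] [0.40699847 0.0086584  1.83885758] [[ 0.02746844 -0.99960857 -0.00530928]
 [-0.99766518 -0.02708204 -0.06269568]
 [ 0.06252735  0.00701903 -0.99801857]]
```

View pics/scene0.png

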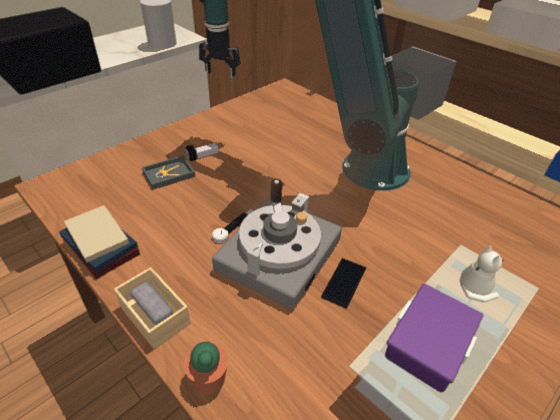

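View pics/top0.png

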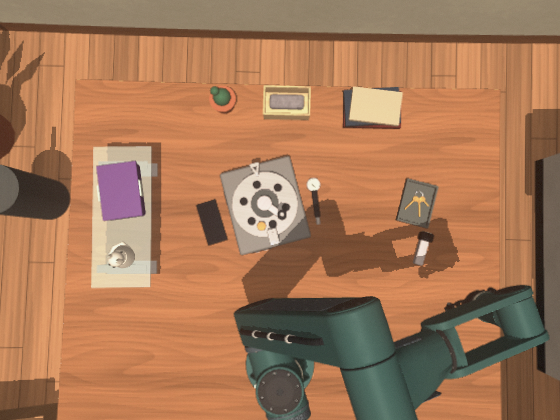

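The scene view shows the charger at about (280,240), its handle at (277,190) and the brass stud at (301,217). In the top view the wheel centre is at about (264,203), the handle at (282,214), the stud at (262,226), and the posts at (255,168) and (273,237). I need a closer look at the posts.

```bash
python3 - <<'E'
import cv2,numpy as np
a=cv2.imread('pics/top0.png')[145:265,210:330];b=cv2.imread('pics/scene0.png')[170:310,205:345]
cv2.imwrite('pics/crop0.png',np.hstack([cv2.resize(a,(400,400),interpolation=2),cv2.resize(b,(400,400),interpolation=2)]))
E
```

```text
(no output)
```

View pics/crop0.png

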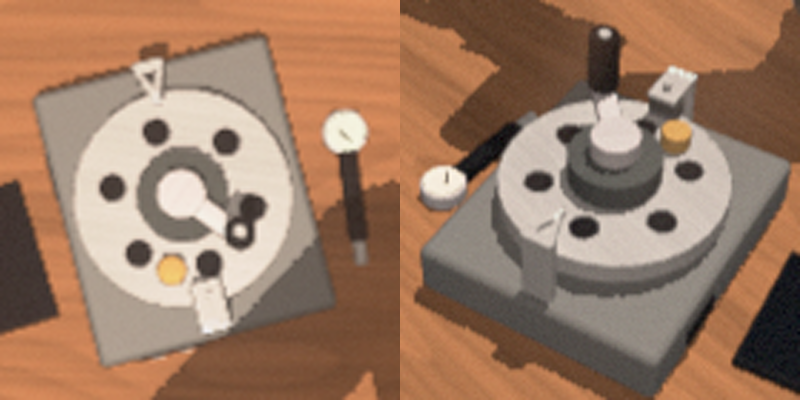

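The crop shows the tapered pointer tip on the far post, at top pixel (255,168). The shoe post is near the robot at (273,237), the stud at (262,226), the hub at (265,203) and the handle at (282,214). Next I measure these from depth and from both views.

```bash
cat > h.py <<'E'
import cv2,numpy as np
from plant import ctrl
def cam(n):
    i=ctrl.camera_info(n);return np.array(i['camera_matrix']),np.array(i['D']),cv2.Rodrigues(np.array(i['rvec']))[0],np.array(i['tvec']).ravel()
def rays(n,px):
    K,D,R,t=cam(n);u=cv2.undistortPoints(np.array(px,float).reshape(-1,1,2),K,D).reshape(-1,2)
    return -R.T@t,np.c_[u,np.ones(len(u))]@R
def plane(n,px,z):
    c,r=rays(n,px);return c+r*((z-c[2])/r[:,2])[:,None]
def tri(pa,pb):
    ca,ra=rays('top',[pa]);cb,rb=rays('scene',[pb]);ra=ra[0];rb=rb[0]
    s=np.linalg.lstsq(np.c_[ra,-rb],cb-ca,rcond=None)[0];A=ca+s[0]*ra;B=cb+s[1]*rb
    return (A+B)/2,np.linalg.norm(A-B)
def cloud(n,d):
    v,u=np.nonzero(d>0);c,r=rays(n,np.c_[u,v]);return np.c_[u,v],c+r*d[v,u][:,None]
E
python3 - <<'E'
from h import *
out={}
for n in('top','scene'):
    im=cv2.imread(f'pics/{n}0.png');d=np.load(f'{n}0.npy');px,P=cloud(n,d)
    c0=plane(n,[(264.6,202.9)],.155)[0] if n=='top' else c0
    near=np.hypot(*(P[:,:2]-c0[:2]).T)<.17
    px,P=px[near],P[near];z=P[:,2]
    print(n,'c0',c0,'z pct',np.percentile(z,[5,50,95,99.5]))
    w=(z>.085)&(z<.105);h=w
    m=np.zeros(im.shape[:2],np.uint8);m[px[w][:,1],px[w][:,0]]=255
    cs=max(cv2.findContours(m,0,1)[0],key=cv2.contourArea);hull=cv2.convexHull(cs)[:,0]
    Q=plane(n,hull,.095)[:,:2].astype(np.float32);print('wheel circle',cv2.minEnclosingCircle(Q), 'median z',np.median(z[w]))
    t=(z>.15)&(z<.225);print('handle pts',t.sum(),np.median(P[t],0),P[t].max(0),P[t].min(0), px[t].mean(0))
    hsv=cv2.cvtColor(im,cv2.COLOR_BGR2HSV)[px[:,1],px[:,0]]
    st=(hsv[:,0]>14)&(hsv[:,0]<28)&(hsv[:,1]>100)&(z>.09)&(hsv[:,2]>120);print('stud',st.sum(),px[st].mean(0),P[st].mean(0),np.median(hsv[st],0))
    for k,lo,hi in(('post',.127,.145),('house',.05,.068)):
        s=(z>lo)&(z<hi);
        if k=='house':
            print(k,cv2.minAreaRect(P[s][:,:2].astype(np.float32)),np.median(z[s]))
print(tri((282,214),(277.1,181.5)),'handle top'); print(tri((264.6,202.9),(281,219)),'hub top')
print(tri((255,167.5),(205+548*.35-140,170+217*.35)),'pointer')
E
```

```text
top c0 [0.53813286 0.06161321 0.155     ] z pct [-0.00121906  0.06678146  0.1350481   0.21123842]
wheel circle ((0.5382883548736572, 0.06272424757480621), 0.10983705520629883) median z 0.0959511568699225
handle pts 167 [0.51876959 0.04086265 0.15716089] [0.5608186  0.08301666 0.22012906] [ 0.4849388  -0.00837833  0.15008738] [272.43712575 208.41317365]
stud 56 [261.  225.5] [0.46633426 0.07255853 0.11510824] [ 19. 135. 241.]
house ((0.5374909043312073, 0.06266508251428604), (0.2922932803630829, 0.24949033558368683), 16.431140899658203) 0.06060992038888091
scene c0 [0.53813286 0.06161321 0.155     ] z pct [-0.00110228  0.06238311  0.14342854  0.20777897]
wheel circle ((0.528203010559082, 0.07018084824085236), 0.12782198190689087) median z 0.09428305438312945
handle pts 248 [0.51041524 0.01476659 0.18698548] [0.56094222 0.08351852 0.21243794] [ 0.48973755 -0.0061845   0.1502588 ] [276.07258065 190.7983871 ]
stud 98 [301.16326531 217.23469388] [0.4728125  0.0768156  0.10985366] [ 17.  138.5 203.5]
house ((0.5426279902458191, 0.06590580195188522), (0.2919428050518036, 0.2498682737350464), 15.984723091125488) 0.058998286650429
(array([0.50004967, 0.00555551, 0.20616788]), np.float64(0.0023937389199790104)) handle top
(array([0.5387311 , 0.06319221, 0.13567677]), np.float64(0.0026561591960791425)) hub top
(array([0.65313488, 0.09745175, 0.14261949]), np.float64(0.0023282637749115955)) pointer
```

```bash
python3 -m pendant '[[0,0,0,45.3,-38.8,0,0],[0,0,0,45.3,-38.8,0,0],[0,0,0,45.3,-38.8,0,0],[0,0,0,45.3,-38.8,0,0],[0,0,0,45.3,-38.8,0,0],[0,0,0,45.3,-38.8,0,0],[0,0,0,45.3,-38.8,0,0],[0,0,0,45.3,-38.8,0,0],[0,0,0,45.3,-38.8,0,0],[0,0,0,45.3,-38.8,0,0],[0,0,0,45.3,-38.8,0,0],[0,0,0,45.3,-38.8,0,0],[0,0,0,45.3,-38.8,0,0],[0,0,0,45.3,-38.8,0,0]]' 30
python3 - <<'E'
from h import *
s=ctrl.get_state();print(s['time'],s['eef_pos'],s['eef_rot'],s['q'])
a,_=ctrl.capture('top');b,_=ctrl.capture('scene')
cv2.imwrite('pics/both1.png',np.hstack([cv2.resize(a[130:280,180:360],(400,333)),cv2.resize(b[130:320,180:370],(400,333))]))
E
```

```text
time: 1.5
eef_pos: [0.4999, 0.0055, 0.2419]
eef_rot: [[0.9, 0.435, -0.001], [0.435, -0.9, -0.0], [-0.001, -0.0, -1.0]]
ft_force: [-0.3, -1.6, -0.1]
opening: 1.0
finger_force: 0.0
1.5 [0.49986117 0.0054696  0.2418718 ] [[ 9.00489541e-01  4.34875975e-01 -1.21320502e-03]
 [ 4.34876039e-01 -9.00490300e-01 -2.24516471e-04]
 [-1.19011617e-03 -3.25419060e-04 -9.99999239e-01]] [-1.27053390e-01  2.15680172e-01  1.72090553e+00 -4.02921756e-04
  1.20618196e+00  9.93986074e-01]
```

View pics/both1.png

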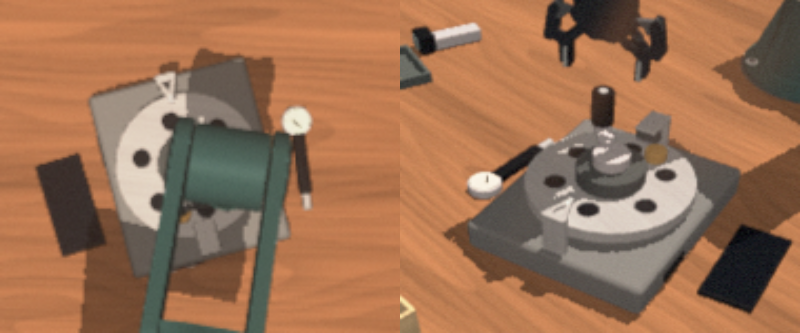

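The top view is mostly covered by the arm. The scene view shows the open fingers above the handle, which is at (602,105) in the crop, and the stud in shadow at (656,153). I'll go down and close.

```bash
python3 -m pendant '[[0,0,0,0,0,3,0],[0,0,0,0,0,5,0],[0,0,0,0,0,6.5,0],[0,0,0,0,0,6.5,0.6],[0,0,0,0,0,6.5,1],[0,0,0,0,0,6.5,1],[0,0,0,0,0,6.5,1],[0,0,0,0,0,6.5,1],[0,0,0,0,0,6.5,1]]' 30
cat >> h.py <<'E'
AX=np.array([.5385,.0630]);PT=np.radians(16.3)
def stud(save=None):
    """flywheel angle deg (cw from pointer) from both cameras"""
    s=ctrl.get_state();r=[]
    for n in('scene','top'):
        t=ctrl.get_state()['time'];im,d=ctrl.capture(n)
        if save:cv2.imwrite(f'pics/{save}_{n}.png',im)
        px,P=cloud(n,d);h=cv2.cvtColor(im,cv2.COLOR_BGR2HSV)[px[:,1],px[:,0]]
        rad=np.hypot(*(P[:,:2]-AX).T)
        m=(h[:,0]>10)&(h[:,0]<30)&(h[:,1]>95)&(rad>.05)&(rad<.1)&(P[:,2]>.109)&(P[:,2]<.123)
        if m.sum()<8: r.append((n,round(t,2),int(m.sum())));continue
        Q=P[m][:,:2]; c=(Q.max(0)+Q.min(0))/2-AX; c2=np.median(Q,0)-AX
        f=lambda c:round(np.degrees(PT-np.arctan2(c[1],c[0]))%360,1)
        r.append((n,round(t,2),int(m.sum()),f(c),f(c2),round(np.hypot(*c)*1000)))
    e=s['eef_pos'][:2]-AX
    print(r,'crank',round(np.degrees(np.arctan2(e[1],e[0])),1),'r',round(np.hypot(*e)*1000,1),'F',np.round(s['ft_force'],1),'fing',round(s['finger_force'],1),'open',round(s['opening'],2))
E
python3 - <<'E'
from h import *
stud()
s=ctrl.get_state();print(s['eef_pos'],s['time']);R=s['eef_rot']
e=s['eef_pos'][:2]-AX;a0=np.arctan2(e[1],e[0]);print(np.degrees(a0))
for N in(20,16):
    print(N)
    for k in range(1,N+1):
        a=a0-2*np.pi*k/N; w=.07*np.array([np.cos(a)-np.cos(a0),np.sin(a)-np.sin(a0),0]);print(k,np.round((R.T@w)[:2]*100,2))
E
```

```text
time: 2.5
eef_pos: [0.5008, 0.0042, 0.1783]
eef_rot: [[0.902, 0.432, 0.002], [0.432, -0.902, -0.001], [0.001, 0.001, -1.0]]
ft_force: [-0.9, -2.5, 5.6]
opening: 0.343
finger_force: 30.6
[('scene', 2.5, 65, np.float64(191.3), np.float64(206.3), 68), ('top', 2.55, 9, np.float64(195.9), np.float64(196.0), 78)] crank -122.7 r 69.9 F [-0.9 -2.5  5.6] fing 30.6 open 0.34
[0.50080145 0.00418846 0.17837469] 2.6
-122.6601115819635
20
1 [-0.85 -2.02]
2 [-1.03 -4.2 ]
3 [-0.52 -6.33]
4 [ 0.61 -8.21]
5 [ 2.27 -9.63]
6 [  4.29 -10.48]
7 [  6.48 -10.66]
8 [  8.61 -10.16]
9 [10.48 -9.02]
10 [11.91 -7.36]
11 [12.75 -5.34]
12 [12.93 -3.16]
13 [12.43 -1.03]
14 [11.29  0.85]
15 [9.63 2.27]
16 [7.61 3.12]
17 [5.43 3.3 ]
18 [3.3 2.8]
19 [1.43 1.66]
20 [0. 0.]
16
1 [-0.96 -2.56]
2 [-0.86 -5.29]
3 [ 0.28 -7.77]
4 [ 2.27 -9.63]
5 [  4.83 -10.59]
6 [  7.56 -10.49]
7 [10.05 -9.36]
8 [11.91 -7.36]
9 [12.86 -4.8 ]
10 [12.77 -2.07]
11 [11.63  0.41]
12 [9.63 2.27]
13 [7.08 3.23]
14 [4.35 3.13]
15 [1.86 2.  ]
16 [0. 0.]
```

```bash
python3 -m pendant '[[0,0,0,-0.85,-2.02,0,1],[0,0,0,-1.03,-4.2,0,1],[0,0,0,-0.52,-6.33,0,1],[0,0,0,0.61,-8.21,0,1],[0,0,0,2.27,-9.63,0,1],[0,0,0,4.29,-10.48,0,1],[0,0,0,6.48,-10.66,0,1],[0,0,0,8.61,-10.16,0,1],[0,0,0,10.48,-9.02,0,1],[0,0,0,11.91,-7.36,0,1],[0,0,0,12.75,-5.34,0,1],[0,0,0,12.93,-3.16,0,1],[0,0,0,12.43,-1.03,0,1],[0,0,0,11.29,0.85,0,1],[0,0,0,9.63,2.27,0,1],[0,0,0,7.61,3.12,0,1],[0,0,0,5.43,3.3,0,1],[0,0,0,3.3,2.8,0,1],[0,0,0,1.43,1.66,0,1],[0,0,0,0,0,0,1]]' 30
cat > w.py <<'E'
from h import *
import sys
def wheel(cams=('scene',)):
    s=ctrl.get_state();r=[]
    for n in cams:
        t=ctrl.get_state()['time'];im,d=ctrl.capture(n);cv2.imwrite(f'pics/w{t:.2f}_{n}.png',im)
        hs=cv2.cvtColor(im,cv2.COLOR_BGR2HSV);v,u=np.mgrid[:420,:560];P=plane(n,np.c_[u.ravel(),v.ravel()],.109)
        rad=np.hypot(*(P[:,:2]-AX).T).reshape(420,560)
        m=cv2.inRange(hs,(10,95,50),(30,255,255))&((rad>.045)&(rad<.105)).astype(np.uint8)*255
        k,l,st,ce=cv2.connectedComponentsWithStats(m)
        if k<2: r.append((n,t,0));continue
        i=1+np.argmax(st[1:,4]);c=plane(n,[ce[i]],.109)[0,:2]-AX
        r.append((n,round(t,2),int(st[i,4]),float(round(np.degrees(PT-np.arctan2(c[1],c[0]))%360,1)),'R%.0f'%(1000*np.hypot(*c))))
    e=s['eef_pos'][:2]-AX
    print(*r,'crank %.1f r %.1f'%(np.degrees(np.arctan2(e[1],e[0])),np.hypot(*e)*1000),'F',np.round(s['ft_force'],1),'fing %.0f'%s['finger_force'])
wheel(sys.argv[1:] or ('scene',))
E
python3 w.py scene top scene
```

```text
time: 4.6
eef_pos: [0.5004, 0.0041, 0.1784]
eef_rot: [[0.902, 0.431, 0.003], [0.431, -0.902, -0.0], [0.002, 0.001, -1.0]]
ft_force: [2.4, 5.3, 3.8]
opening: 0.342
finger_force: 31.1
('scene', 4.6, 125, 335.0, 'R81') ('top', 4.65, 62, 339.1, 'R76') ('scene', 4.7, 124, 343.5, 'R81') crank -122.9 r 70.2 F [2.4 5.3 3.8] fing 31
```

The wheel turned about 130° in the first 2 s. I'll keep cranking at the same speed.

```bash
python3 -m pendant '[[0,0,0,-0.85,-2.02,0,1],[0,0,0,-1.03,-4.2,0,1],[0,0,0,-0.52,-6.33,0,1],[0,0,0,0.61,-8.21,0,1],[0,0,0,2.27,-9.63,0,1],[0,0,0,4.29,-10.48,0,1],[0,0,0,6.48,-10.66,0,1],[0,0,0,8.61,-10.16,0,1],[0,0,0,10.48,-9.02,0,1],[0,0,0,11.91,-7.36,0,1],[0,0,0,12.75,-5.34,0,1],[0,0,0,12.93,-3.16,0,1],[0,0,0,12.43,-1.03,0,1],[0,0,0,11.29,0.85,0,1],[0,0,0,9.63,2.27,0,1],[0,0,0,7.61,3.12,0,1],[0,0,0,5.43,3.3,0,1],[0,0,0,3.3,2.8,0,1],[0,0,0,1.43,1.66,0,1],[0,0,0,0,0,0,1]]' 30
python3 w.py
```

```text
time: 6.75
eef_pos: [0.5008, 0.0039, 0.1784]
eef_rot: [[0.902, 0.431, 0.003], [0.431, -0.902, -0.0], [0.002, 0.002, -1.0]]
ft_force: [2.1, 4.6, 5.7]
opening: 0.338
finger_force: 31.4
('scene', 6.75, 99, 193.5, 'R67') crank -122.6 r 70.1 F [2.1 4.6 5.7] fing 31
```

```bash
python3 - <<'E'
from h import *
R=np.array([[.9018,.4321,0],[.4321,-.9018,0],[0,0,-1.]]);a0=np.radians(-122.7);N=19
print([list(np.round((R.T@(.07*np.array([np.cos(a0-b)-np.cos(a0),np.sin(a0-b)-np.sin(a0),0])))[:2]*100,2).tolist()) for b in 2*np.pi*np.arange(1,N+1)/N])
E
```

```text
[[-0.87, -2.13], [-1.0, -4.43], [-0.38, -6.65], [0.93, -8.55], [2.78, -9.92], [4.98, -10.61], [7.28, -10.55], [9.44, -9.75], [11.22, -8.29], [12.44, -6.33], [12.94, -4.08], [12.7, -1.79], [11.72, 0.3], [10.11, 1.95], [8.06, 3.0], [5.78, 3.32], [3.51, 2.88], [1.52, 1.73], [0.0, 0.0]]
```

```bash
python3 -m pendant '[[0,0,0,-0.87,-2.13,0,1],[0,0,0,-1.0,-4.43,0,1],[0,0,0,-0.38,-6.65,0,1],[0,0,0,0.93,-8.55,0,1],[0,0,0,2.78,-9.92,0,1],[0,0,0,4.98,-10.61,0,1],[0,0,0,7.28,-10.55,0,1],[0,0,0,9.44,-9.75,0,1],[0,0,0,11.22,-8.29,0,1],[0,0,0,12.44,-6.33,0,1],[0,0,0,12.94,-4.08,0,1],[0,0,0,12.7,-1.79,0,1],[0,0,0,11.72,0.3,0,1],[0,0,0,10.11,1.95,0,1],[0,0,0,8.06,3.0,0,1],[0,0,0,5.78,3.32,0,1],[0,0,0,3.51,2.88,0,1],[0,0,0,1.52,1.73,0,1],[0,0,0,0,0,0,1]]' 30
python3 w.py
```

```text
time: 8.7
eef_pos: [0.5007, 0.0039, 0.1784]
eef_rot: [[0.902, 0.431, 0.003], [0.431, -0.902, -0.0], [0.002, 0.002, -1.0]]
ft_force: [3.2, 5.6, 5.9]
opening: 0.341
finger_force: 31.5
('scene', 8.7, 123, 47.6, 'R76') crank -122.6 r 70.2 F [3.2 5.6 5.9] fing 32
```

```bash
python3 -m pendant '[[0,0,0,-0.87,-2.13,0,1],[0,0,0,-1.0,-4.43,0,1],[0,0,0,-0.38,-6.65,0,1],[0,0,0,0.93,-8.55,0,1],[0,0,0,2.78,-9.92,0,1],[0,0,0,4.98,-10.61,0,1],[0,0,0,7.28,-10.55,0,1],[0,0,0,9.44,-9.75,0,1],[0,0,0,11.22,-8.29,0,1],[0,0,0,12.44,-6.33,0,1],[0,0,0,12.94,-4.08,0,1],[0,0,0,12.7,-1.79,0,1],[0,0,0,11.72,0.3,0,1],[0,0,0,10.11,1.95,0,1],[0,0,0,8.06,3.0,0,1],[0,0,0,5.78,3.32,0,1],[0,0,0,3.51,2.88,0,1],[0,0,0,1.52,1.73,0,1],[0,0,0,0,0,0,1]]' 30
python3 w.py
```

```text
time: 10.65
eef_pos: [0.5007, 0.0039, 0.1783]
eef_rot: [[0.902, 0.431, 0.003], [0.431, -0.902, -0.0], [0.002, 0.002, -1.0]]
ft_force: [3.5, 5.2, 5.5]
opening: 0.341
finger_force: 31.7
('scene', 10.65, 122, 289.0, 'R78') crank -122.6 r 70.2 F [3.5 5.2 5.5] fing 32
```

```bash
python3 -m pendant '[[0,0,0,-0.87,-2.13,0,1],[0,0,0,-1.0,-4.43,0,1],[0,0,0,-0.38,-6.65,0,1],[0,0,0,0.93,-8.55,0,1],[0,0,0,2.78,-9.92,0,1],[0,0,0,4.98,-10.61,0,1],[0,0,0,7.28,-10.55,0,1],[0,0,0,9.44,-9.75,0,1],[0,0,0,11.22,-8.29,0,1],[0,0,0,12.44,-6.33,0,1],[0,0,0,12.94,-4.08,0,1],[0,0,0,12.7,-1.79,0,1],[0,0,0,11.72,0.3,0,1],[0,0,0,10.11,1.95,0,1],[0,0,0,8.06,3.0,0,1],[0,0,0,5.78,3.32,0,1],[0,0,0,3.51,2.88,0,1],[0,0,0,1.52,1.73,0,1],[0,0,0,0,0,0,1]]' 30
python3 w.py
```

```text
time: 12.6
eef_pos: [0.5007, 0.0039, 0.1783]
eef_rot: [[0.902, 0.431, 0.003], [0.431, -0.902, -0.0], [0.002, 0.002, -1.0]]
ft_force: [3.4, 5.1, 4.6]
opening: 0.345
finger_force: 31.7
('scene', 12.6, 89, 160.4, 'R84') crank -122.6 r 70.2 F [3.4 5.1 4.6] fing 32
```

```bash
python3 -m pendant '[[0,0,0,-0.87,-2.13,0,1],[0,0,0,-1.0,-4.43,0,1],[0,0,0,-0.38,-6.65,0,1],[0,0,0,0.93,-8.55,0,1],[0,0,0,2.78,-9.92,0,1],[0,0,0,4.98,-10.61,0,1],[0,0,0,7.28,-10.55,0,1],[0,0,0,9.44,-9.75,0,1],[0,0,0,11.22,-8.29,0,1],[0,0,0,12.44,-6.33,0,1],[0,0,0,12.94,-4.08,0,1],[0,0,0,12.7,-1.79,0,1],[0,0,0,11.72,0.3,0,1],[0,0,0,10.11,1.95,0,1],[0,0,0,8.06,3.0,0,1],[0,0,0,5.78,3.32,0,1],[0,0,0,3.51,2.88,0,1],[0,0,0,1.52,1.73,0,1],[0,0,0,0,0,0,1]]' 30
python3 w.py
```

```text
time: 14.55
eef_pos: [0.5007, 0.0038, 0.1784]
eef_rot: [[0.902, 0.431, 0.003], [0.431, -0.902, -0.0], [0.002, 0.002, -1.0]]
ft_force: [4.1, 4.7, 5.8]
opening: 0.345
finger_force: 31.8
('scene', 14.55, 123, 26.0, 'R79') crank -122.5 r 70.2 F [4.1 4.7 5.8] fing 32
```

```bash
python3 -m pendant '[[0,0,0,-0.87,-2.13,0,1],[0,0,0,-1.0,-4.43,0,1],[0,0,0,-0.38,-6.65,0,1],[0,0,0,0.93,-8.55,0,1],[0,0,0,2.78,-9.92,0,1],[0,0,0,4.98,-10.61,0,1],[0,0,0,7.28,-10.55,0,1],[0,0,0,9.44,-9.75,0,1],[0,0,0,11.22,-8.29,0,1],[0,0,0,12.44,-6.33,0,1],[0,0,0,12.94,-4.08,0,1],[0,0,0,12.7,-1.79,0,1],[0,0,0,11.72,0.3,0,1],[0,0,0,10.11,1.95,0,1],[0,0,0,8.06,3.0,0,1],[0,0,0,5.78,3.32,0,1],[0,0,0,3.51,2.88,0,1],[0,0,0,1.52,1.73,0,1],[0,0,0,0,0,0,1]]' 30
python3 -m pendant '[[0,0,0,-0.87,-2.13,0,1],[0,0,0,-1.0,-4.43,0,1],[0,0,0,-0.38,-6.65,0,1],[0,0,0,0.93,-8.55,0,1],[0,0,0,2.78,-9.92,0,1],[0,0,0,4.98,-10.61,0,1],[0,0,0,7.28,-10.55,0,1],[0,0,0,9.44,-9.75,0,1],[0,0,0,11.22,-8.29,0,1],[0,0,0,12.44,-6.33,0,1],[0,0,0,12.94,-4.08,0,1],[0,0,0,12.7,-1.79,0,1],[0,0,0,11.72,0.3,0,1],[0,0,0,10.11,1.95,0,1],[0,0,0,8.06,3.0,0,1],[0,0,0,5.78,3.32,0,1],[0,0,0,3.51,2.88,0,1],[0,0,0,1.52,1.73,0,1],[0,0,0,0,0,0,1]]' 30
python3 w.py
```

```text
time: 16.5
eef_pos: [0.5007, 0.0039, 0.1783]
eef_rot: [[0.902, 0.431, 0.003], [0.431, -0.902, -0.0], [0.002, 0.002, -1.0]]
ft_force: [3.3, 5.4, 5.8]
opening: 0.343
finger_force: 31.8
time: 18.4
eef_pos: [0.5007, 0.0038, 0.1783]
eef_rot: [[0.902, 0.431, 0.003], [0.431, -0.902, -0.0], [0.002, 0.002, -1.0]]
ft_force: [3.4, 4.7, 5.5]
opening: 0.342
finger_force: 31.8
('scene', 18.4, 40, 160.6, 'R97') crank -122.6 r 70.2 F [3.4 4.7 5.5] fing 32
```

Held at about 19.6 rpm for well over 6 s. Now I hold the crank still so the wheel slows down.

```bash
python3 -m pendant '[[0,0,0,0,0,0,1],[0,0,0,0,0,0,1],[0,0,0,0,0,0,1],[0,0,0,0,0,0,1],[0,0,0,0,0,0,1]]' 30 >/dev/null; python3 w.py
python3 -m pendant '[[0,0,0,0,0,0,1],[0,0,0,0,0,0,1],[0,0,0,0,0,0,1],[0,0,0,0,0,0,1],[0,0,0,0,0,0,1],[0,0,0,0,0,0,1],[0,0,0,0,0,0,1],[0,0,0,0,0,0,1],[0,0,0,0,0,0,1],[0,0,0,0,0,0,1]]' 30 >/dev/null;  python3 w.py scene top scene
```

```text
('scene', 18.95, 96, 187.1, 'R68') crank -122.4 r 69.8 F [-0.9 -2.3  7.4] fing 32
('scene', 20.0, 106, 214.9, 'R68') ('top', 20.05, 0) ('scene', 20.1, 105, 214.8, 'R68') crank -122.3 r 69.8 F [-1.7 -1.4  7.5] fing 32
```

```bash
cat > fit.py <<'E'
import numpy as np
from scipy.optimize import least_squares
T20,T19=2*np.pi/2,2*np.pi/1.9
prof=[(2.6,4.6,T20),(4.75,6.75,T20),(6.8,8.7,T19),(8.75,10.65,T19),(10.7,12.6,T19),(12.65,14.55,T19),(14.6,18.4,T19)]
dt=.005
def sim(p,prof,th0,t0,t1):
    a,b,f,lag=p;th=th0;w=0;out=[];ts=np.arange(t0,t1,dt)
    for t in ts:
        O=sum(v for s,e,v in prof if s<=t-lag<e); drive=a*O-(a+b)*w
        if w==0 and abs(drive)<f: pass
        else:
            wn=w+dt*(drive-f*np.sign(w or drive)); w=0 if w*wn<0 else wn
        th+=w*dt; out.append((th,w))
    return ts,np.array(out)
obs=[(2.5,None),(4.6,335.),(4.7,343.5),(6.75,193.5+360),(8.7,47.6+720),(10.65,289+720),(14.55,26+1440),(18.95,187.1+1800),(20,214.9+1800)]
def res(x):
    ts,o=sim(x[:4],prof,x[6],2.5,20.2);r=[]
    for t,m in obs[1:]:
        th=np.interp(t,ts,o[:,0]);P=74*np.array([np.cos(th),np.sin(th)])+x[4:6]
        d=np.degrees(np.arctan2(P[1],P[0]))-m;r.append((d+180)%360-180)
    th=x[6];r.append(np.degrees(th)-204.7)
    return np.array(r)*.5
if __name__=='__main__':
    best=min((least_squares(res,[a,.16,f,.03,6,0,3.57],bounds=([.3,.05,.1,0,-15,-15,3.3],[1.6,.4,2.5,.12,15,15,3.8]),x_scale=[.1,.05,.1,.02,2,2,.05],diff_step=1e-3) for a in(.7,1,) for f in(.5,.9)),key=lambda s:s.cost)
    print(best.cost,np.round(best.x,3),np.round(best.fun*2,1));np.save('fit.npy',best.x)
    ts,o=sim(best.x[:4],prof,best.x[6],2.5,20.2)
    for t in np.arange(7,20.2,.5):print('%.1f:%.1frpm'%(t,np.interp(t,ts,o[:,1])*9.549),end=' ')
    print('end',np.degrees(o[-1,0])%360)
E
python3 fit.py; ls pics | tail -3; python3 - <<'E'
from h import *
a=cv2.imread('pics/w20.00_scene.png');b=cv2.imread('pics/w18.40_scene.png')
cv2.imwrite('pics/c2.png',np.hstack([cv2.resize(x[130:320,180:370],(400,400),interpolation=2) for x in(b,a)]))
E
```

```text
0.02605998196987868 [ 8.030e-01  1.790e-01  5.400e-01  3.000e-03  6.821e+00 -2.903e+00
  3.570e+00] [ 0.2  0.1 -0.1  0.1 -0.1 -0.3  0.2  0.  -0.1]
7.0:17.9rpm 7.5:18.9rpm 8.0:19.6rpm 8.5:20.0rpm 9.0:19.2rpm 9.5:19.7rpm 10.0:20.1rpm 10.5:20.3rpm 11.0:19.5rpm 11.5:19.9rpm 12.0:20.1rpm 12.5:20.3rpm 13.0:19.5rpm 13.5:19.9rpm 14.0:20.2rpm 14.5:20.3rpm 15.0:19.6rpm 15.5:20.0rpm 16.0:20.2rpm 16.5:20.3rpm 17.0:20.4rpm 17.5:20.5rpm 18.0:20.5rpm 18.5:18.1rpm 19.0:9.0rpm 19.5:3.5rpm 20.0:0.1rpm end 210.04347967108788
w4.70_scene.png
w6.75_scene.png
w8.70_scene.png
```

View pics/c2.png

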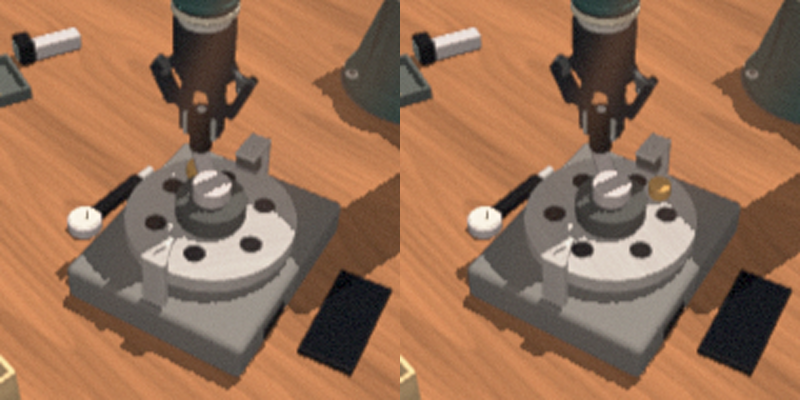

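The stud is at the back left, at (660,188) in the right panel. The model fits within 0.3°, so the wheel is parked at about 210° and needs about 150° more. I'll plan one crank burst followed by a hold.

```bash
cat > plan.py <<'E'
import sys,numpy as np
from fit import sim
from scipy.optimize import brentq
start,acc,K=map(float,sys.argv[1:4]);K=int(K)  # wheel deg now, crank world angle deg now, rows
need=((360-start)+180)%360-180 if len(sys.argv)>4 else 360-start
x=np.load('fit.npy')[:4];T=K*.1
go=lambda v:np.degrees(sim(x,[(0,T,v)],0,-.1,5)[1][-1,0])
sg=np.sign(need);v=brentq(lambda v:go(v)-need,0*sg,4.5*sg)
o=sim(x,[(0,T,v)],0,0,5)[1];print('need',need,'v',v,'rad/row',v/10,'peak rpm',abs(o[:,1]).max()*9.55,'stop t',(o[:,1]!=0).sum()*.005)
R=np.array([[.9018,.4321],[.4321,-.9018]]);a0=np.radians(acc)
for k in range(1,K+1):
    a=a0-v*k*.1;print(np.round(R.T@(7*np.array([np.cos(a)-np.cos(a0),np.sin(a)-np.sin(a0)])),2).tolist(),end=' ')
print('end crank',np.degrees(a))
E
python3 plan.py 210.04 -122.7 18
```

```text
need 149.96 v 2.960923149209849 rad/row 0.2960923149209849 peak rpm 14.824855112853015 stop t 3.16
[-0.81, -1.9] [-1.04, -3.95] [-0.66, -5.98] [0.3, -7.81] [1.76, -9.28] [3.57, -10.26] [5.6, -10.67] [7.65, -10.47] [9.56, -9.68] [11.15, -8.37] [12.3, -6.65] [12.89, -4.67] [12.87, -2.6] [12.26, -0.63] [11.09, 1.08] [9.48, 2.37] [7.57, 3.13] [5.51, 3.31] end crank -428.06711984215593
```

```bash
python3 -m pendant '[[0,0,0,-0.81,-1.9,0,1],[0,0,0,-1.04,-3.95,0,1],[0,0,0,-0.66,-5.98,0,1],[0,0,0,0.3,-7.81,0,1],[0,0,0,1.76,-9.28,0,1],[0,0,0,3.57,-10.26,0,1],[0,0,0,5.6,-10.67,0,1],[0,0,0,7.65,-10.47,0,1],[0,0,0,9.56,-9.68,0,1],[0,0,0,11.15,-8.37,0,1],[0,0,0,12.3,-6.65,0,1],[0,0,0,12.89,-4.67,0,1],[0,0,0,12.87,-2.6,0,1],[0,0,0,12.26,-0.63,0,1],[0,0,0,11.09,1.08,0,1],[0,0,0,9.48,2.37,0,1],[0,0,0,7.57,3.13,0,1],[0,0,0,5.51,3.31,0,1],[0,0,0,5.51,3.31,0,1],[0,0,0,5.51,3.31,0,1]]' 30 >/dev/null
python3 -m pendant '[[0,0,0,0,0,0,1],[0,0,0,0,0,0,1],[0,0,0,0,0,0,1],[0,0,0,0,0,0,1],[0,0,0,0,0,0,1],[0,0,0,0,0,0,1],[0,0,0,0,0,0,1],[0,0,0,0,0,0,1],[0,0,0,0,0,0,1],[0,0,0,0,0,0,1],[0,0,0,0,0,0,1],[0,0,0,0,0,0,1],[0,0,0,0,0,0,1],[0,0,0,0,0,0,1]]' 30;  python3 w.py scene top scene
python3 -c "
from h import *
b,t=[cv2.imread(f) for f in sorted(__import__('glob').glob('pics/w23.5*')+__import__('glob').glob('pics/w23.6*'))[:2]]
cv2.imwrite('pics/c3.png',np.hstack([cv2.resize(b[130:320,180:370],(400,400),interpolation=2),cv2.resize(t[145:265,210:330],(400,400),interpolation=2)]))"
```

```text
time: 23.55
eef_pos: [0.5652, -0.001, 0.1784]
eef_rot: [[0.902, 0.432, 0.002], [0.432, -0.902, 0.001], [0.002, 0.0, -1.0]]
ft_force: [-0.9, 2.6, 7.4]
opening: 0.344
finger_force: 32.0
('scene', 23.55, 110, 357.6, 'R80') ('top', 23.6, 37, 356.1, 'R78') ('scene', 23.65, 110, 357.5, 'R80') crank -67.3 r 69.4 F [-0.9  2.6  7.4] fing 32
```

View pics/c3.png

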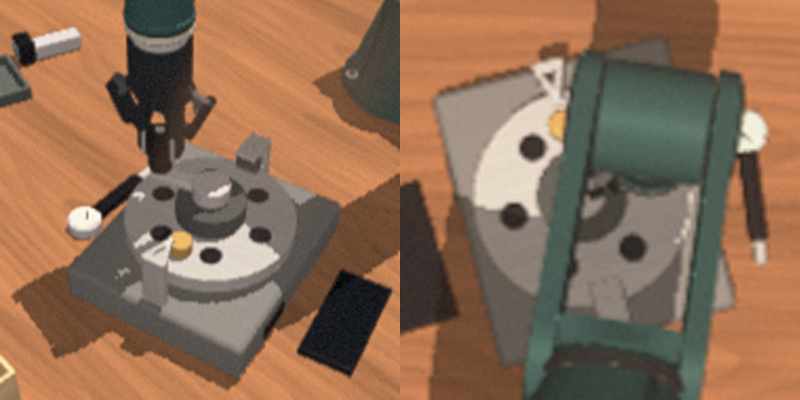

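The stud sits at the pointer, at (180,243) in the scene crop and (558,125) in the top crop, and the corrected angle is within 0.5°. Now I release, lift, clear the view and verify.

```bash
python3 -m pendant '[[0,0,0,0,0,0,0.5],[0,0,0,0,0,0,0],[0,0,0,0,0,0,0],[0,0,0,0,0,0,0],[0,0,0,0,0,0,0],[0,0,0,0,0,-3,0],[0,0,0,0,0,-6,0],[0,0,0,0,0,-8,0],[0,0,0,-5,4.5,-8,0],[0,0,0,-8,7.5,-8,0],[0,0,0,-11,10.5,-8,0],[0,0,0,-14,13.5,-8,0],[0,0,0,-17,16.5,-8,0],[0,0,0,-20,18,-8,0],[0,0,0,-20,18,-8,0],[0,0,0,-20,18,-8,0]]' 30;  python3 w.py scene top
python3 - <<'E'
from h import *
a,d=ctrl.capture('top');b,_=ctrl.capture('scene')
cv2.imwrite('pics/c4.png',np.hstack([cv2.resize(b[130:320,180:370],(400,400),interpolation=2),cv2.resize(a[145:265,210:330],(400,400),interpolation=2)]))
px,P=cloud('top',d);n=np.hypot(*(P[:,:2]-AX).T)<.17;px,P=px[n],P[n];z=P[:,2]
m=np.zeros(a.shape[:2],np.uint8);w=(z>.085)&(z<.105);m[px[w][:,1],px[w][:,0]]=255
h=cv2.convexHull(max(cv2.findContours(m,0,1)[0],key=cv2.contourArea))[:,0];print(cv2.minEnclosingCircle(plane('top',h,.095)[:,:2].astype(np.float32)))
s=(z>.05)&(z<.068);print(cv2.minAreaRect(P[s][:,:2].astype(np.float32)))
p=(z>.12)&(np.hypot(*(P[:,:2]-AX).T)>.09)&(P[:,0]>AX[0]+.04);q=P[p][:,:2].mean(0);print('pointer tip dir',q,p.sum(),np.degrees(np.arctan2(*(q-AX)[::-1])))
E
```

```text
time: 25.3
eef_pos: [0.4611, -0.2506, 0.2572]
eef_rot: [[0.903, 0.43, -0.0], [0.43, -0.903, 0.001], [0.0, -0.001, -1.0]]
ft_force: [0.3, 0.4, 0.6]
opening: 1.001
finger_force: 0.0
('scene', 25.3, 108, 357.3, 'R81') ('top', 25.35, 60, 359.1, 'R76') crank -103.9 r 323.0 F [0.3 0.4 0.6] fing 0
((0.5382183790206909, 0.06301679462194443), 0.1097453311085701)
((0.5373294353485107, 0.06261757761240005), (0.2918323874473572, 0.25001487135887146), 16.55385971069336)
pointer tip dir [0.65372175 0.09706844] 73 16.471743671076794
```

View pics/c4.png

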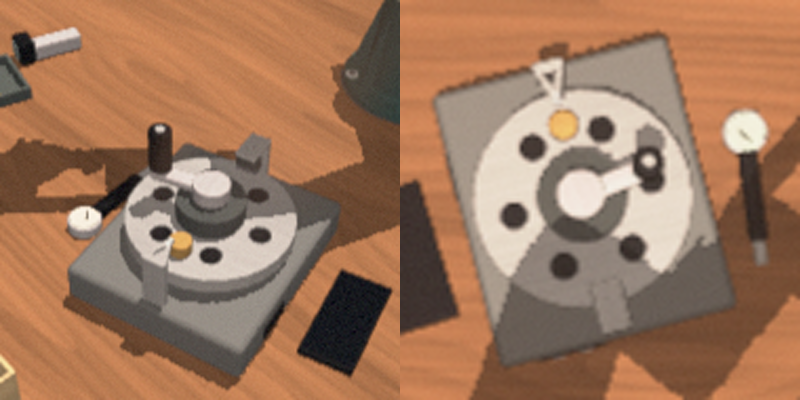

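The view is clear now. The stud at (563,125) lines up with the pointer tip to within about 1°, the crank is released and the robot is away from everything.

```bash
python3 -c "
from plant import ctrl
print(ctrl.close_job())"
```

```text
the job is handed in; nothing more can be done
None
```

The job is handed in at about 25.5 s of the 61 s: the flywheel ran at about 18 to 20.5 turns a minute for about 11 s (by a motion model fitted to the camera readings), then stopped with its stud within about 1° of the pointer, and the crank was let go.

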